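# Load the last filter and lift the filter caddy

## Robot

A 6-joint arm with a two-finger parallel gripper is mounted at the origin on the work surface. World frame = base frame: x ahead of the robot, y to its left, z up, the work surface at z = 0. Lengths are in mm, angles in degrees, forces in N, time in s.
With the tool pointing down it reaches from about 325 to 750 mm from the base axis. Payload 7.6 kg.
Tool frame: the origin (TCP) lies midway between the tips of the shut fingers; the grasp point (between the pads) lies 19 mm behind it; z points along the fingers, y is the line along which they close (so a half turn about z gives the same grasp; the last joint's range is limited). The gripper opens to 85 mm and grips with 20 to 120 N. Pads are 22 mm wide; open, the fingers measure 114 mm over their backs; the gripper's body (76 mm by 85 mm) begins 54 mm behind the grasp point. The pads swing forward as they close: fully open they stand 13 mm farther back than shut.
Start: joints at [-68.256, 2.991, 80.254, -0, 96.75, -4.028], TCP at [228.289, -472.79, 231.323] pointing down, gripper open.
Joint ranges: [-166.34, 166.34], [-52.06, 124.39], [6.96, 135.62], [-60.46, 240.46], [14.63, 156.25], [-167.68, 167.68]. Speed limits (degrees/s): [147.25, 147.25, 172.46, 180, 180, 180].

## Interface

Orientations are given as a 3x3 rotation matrix whose columns are the frame's x, y, z axes.
In Python, from station import arm gives the robot as it stands.
- The arm moves only by the shell command python3 -m inch 'ROWS' [FORCE]. ROWS is JSON, a list of rows, each a list of 3 entries, a list of its own where there are three numbers: the shift along the tool's x, y, z in cm, then the turn about the tool's z in degrees, then the opening, from 0 (shut) to 1 (fully open). A call has 1 to 8 rows; each row shifts and turns the commanded pose from where the row before left it, along the tool's axes as they then stand; what a row does not reach is not made up. A row lasts 1/8 s, in which the tool goes at most 62.5 mm and 10.7 degrees, less where a joint would pass 70% of its speed; a pose out of reach is approached as far as the arm can. A call is refused whole if a number of a shift passes 6.25 or a number of a turn 10.7, either way. A call with a gripper value outside its range is refused whole. The fingers move at their own pace and stop on an object; FORCE is the grip in N (left out, the last holds). Time passes only in rows, so rows that do not move let the fingers close. It gives the time, the measured TCP pose, the force, the opening and the grip force at its end, in the units of the state.
- arm.state(): the state, without advancing time (a new reading comes with each control period).
- arm.snapshot(name): name is "scene" or "top" or "wrist"; returns a dict with "img" (420x560x3 uint8, red, green, blue), "depth" (420x560 float32, mm along the optical axis (not along the pixel's ray), 0 where there is no reading), "fov_y" (degrees; the focal length in pixels is half the picture's height over the tangent of half this angle, whatever the lens; pixels are square), "cx", "cy" (the principal point, pixels), "origin" and "attitude" of the camera in the world. Camera axes: x right, y up, looking along -z (the intrinsics and any distortion apply to the point x, -y, -z); pixel columns grow to the right and rows downward; lengths in mm; the calibration is good to about 2 mm. The wrist camera is an equidistant fisheye: a pixel r from the principal point sees the ray r / f radians off the axis. A picture is of the moment at which its call begins.
- arm.job_done(): hands the job in; it is judged then, once.
The state is a dict: "time_s": time; "joints": joint angles; "qd": joint speeds; "effort": joint torques, N m; "position": TCP position; "tcp_rot": TCP orientation; "force": force on the tool from outside, world axes, zero at the start; "ft_torque": the same for the moment, N m; "grip_width": opening from 0.0 (shut) to 1.0 (fully open); "gripper_force": force on a finger pad.
Only numpy, scipy, OpenCV 4.12 (cv2) and the standard library are available. Lean on these libraries where they do the work, as an engineer would, in place of code of your own. Each camera call takes 0.05 s, during which the arm holds its last target. There are 200 camera calls.

## Task

Take the large tabbed filter out of the grey bench stand, slide it edgewise into the empty slot of the wooden carrying caddy until it is fully home, and let go of it. Then take the caddy by its handle bar, lift it straight up until its underside is about 10 cm above the table, and keep it there level and still with both filters in it: the program finishes while holding the caddy in the air. Leave the small filter in the stand and do not disturb the other kit on the bench.

Things in the scene. Friction and masses are not known exactly. Their poses are not given: they have to be found in the camera images.
- filter_center (a point): centre of the large filter to load (53 mm above its lower edge): white pane in aluminium frame, 100 mm wide (y) x 80 high (z) x 5 thick (x), black grip tab on top, 106 mm high in all, 0.14 kg. Starts upright in either slot of the stand, the only tabbed one there; can lean up to 0.13 rad in a slot. May go into the caddy either way round
- filter_tab (a point): centre of that filter's grip tab (same axes), 91 mm above its lower edge; tab 12 mm thick (x), 40 mm wide (y), 30 mm high, in the middle of the top edge
- loaded_filter_center (a point): centre of an identical tabbed filter that is already in the caddy's other slot and stays there (53 mm above its lower edge)
- small_filter_center (a point): centre of a smaller filter without a tab, 70 mm wide x 55 mm high x 5 mm, in the stand's other slot; it stays there
- stand: grey plastic block fixed to the bench, 110 mm (its x) x 135 mm (its y) x 45 mm high; origin under its centre, z up. Two slots along its y, at x = -32 and +32 mm, each 9 mm wide, 108 mm long, with their floor 10 mm above the table (35 mm deep), mouths chamfered 3 mm
- caddy: loose plywood caddy, about 0.5 kg empty (0.8 kg loaded), 170 mm (x) x 135 mm (y), origin at the centre of its underside, z up. At x = -68 (empty) and +68 mm (occupied) a slotted block 34 mm thick, 50 mm high, its slot along y; between them a thin floor and two end posts with the handle bar
- caddy_handle (a point): centre of the caddy's handle bar, 127 mm above the caddy's underside; the bar runs along the caddy's y, 16 mm thick (x), 22 mm high, 111 mm long between the posts; posts and bar end 138 mm above the underside. The loaded caddy balances under this point
- caddy_free_slot (a point): centre of the floor of the caddy's empty slot, 10 mm above the caddy's underside, axes as the caddy's. Slot 9 mm wide (x), 108 mm long (y), mouth 40 mm above this point, chamfered 3 mm. A filter fully home rests on this floor, its tab centre 91 mm above this point
- caddy_full_slot (a point): the same point of the occupied slot (at the caddy's x = +68 mm)
- tape: roll of grey tape lying flat, outer diameter 90 mm, 25 mm high; bystander, origin under its centre
- spigot: small turned steel spigot standing upright, 34 mm diameter foot, 70 mm high, often between caddy and stand; bystander, origin under its centre
- reflector: black bowl-shaped lamp reflector, mouth 110 mm across, 75 mm high; bystander, origin under its centre
- battery: black battery block 100 x 60 x 40 mm; bystander, origin under its centre
- tub: clear round tub 100 mm across, 45 mm high; bystander, origin under its centre
Mind the look-alikes: they are no part of the job. Leave any red look-alike of the part that bears filter_center alone.

How it is judged (in metres and radians):
On the way:
1. the large filter is fully home in the caddy's empty slot and let go, while the caddy stands on the table (z of filter_center in the frame of caddy_free_slot below 0.058 m and x of filter_center in the frame of caddy_free_slot between -0.015 and 0.015 m and y of filter_center in the frame of caddy_free_slot between -0.012 and 0.012 m and angle between the z axis of filter_center and the z axis of caddy, either way round below 0.2 rad and height (world z) of caddy below 0.008 m and angle between caddy's own z axis and vertical below 0.05 rad and contact force between filter and the fingers below 0.05 N), for 0.2 s.
At the end, for the whole second after the job is handed in: Caddy carried by the fingers alone (over 2 N), underside 60 to 150 mm above the table, level within 0.12 rad, still (20 mm/s, 0.1 rad/s); both filters home in their slots (5 mm in height, 15 mm across, 12 mm along, lean under 0.2 rad), the robot not touching the large one (height (world z) of caddy between 0.06 and 0.15 m and angle between caddy's own z axis and vertical below 0.12 rad and linear speed of caddy below 0.02 m/s and angular speed of caddy below 0.1 rad/s and contact force between caddy and the fingers above 2 N and contact force between caddy and table below 0.1 N and contact force between caddy and stand below 0.1 N and contact force between caddy and tape below 0.1 N and contact force between caddy and spigot below 0.1 N and contact force between caddy and reflector below 0.1 N and contact force between caddy and battery below 0.1 N and contact force between caddy and tub below 0.1 N and z of filter_center in the frame of caddy_free_slot below 0.058 m and x of filter_center in the frame of caddy_free_slot between -0.015 and 0.015 m and y of filter_center in the frame of caddy_free_slot between -0.012 and 0.012 m and angle between the z axis of each of filter_center, loaded_filter_center and the z axis of caddy, either way round below 0.2 rad and z of loaded_filter_center in the frame of caddy_full_slot below 0.058 m and x of loaded_filter_center in the frame of caddy_full_slot between -0.015 and 0.015 m and y of loaded_filter_center in the frame of caddy_full_slot between -0.012 and 0.012 m and contact force between filter and the arm below 0.1 N and contact force between filter and the fingers below 0.1 N); the arm keeps its last pose, push and grip.
It fails at once if the caddy is tipped by more than about 20 degrees (angle between caddy's own z axis and vertical above 0.35 rad).
It fails at once if the small filter is taken out of the stand or shifted by more than 30 mm (distance of small_filter_center from where it was at the start of the episode above 0.03 m).
It fails at once if a bystander on the bench is shifted by more than 30 mm (distance of any of tape, spigot, reflector, battery, tub from where it was at the start of the episode above 0.03 m).
It also fails if it takes over 54 s, if anything falls off the work surface, if the arm or the gripper's body presses on something with over 40 N, if the wrist force passes 120 N, or if a joint passes its speed limit or range.

## Working session

There is one attempt and no reset: what is moved stays moved. The work goes in short steps, Python scripts to look and compute and a shell command to move; the robot and the scene stay as the last step left them, time stands still between calls to the robot, and variables do not carry over. Pictures are saved under pics/ and viewed, at most 10 in all, crops included, and the job is handed in when it is done.

```bash
mkdir -p pics; ls
python3 - <<'E'
from station import arm
import numpy as np,cv2
for n in ["scene","top"]:
    s=arm.snapshot(n); np.savez(f"{n}.npz",**s)
    cv2.imwrite(f"pics/{n}1.png",s["img"][:,:,::-1])
    print(n,s["fov_y"],s["cx"],s["cy"],s["origin"],s["attitude"],s.keys())
st=arm.state();print(st)
E
```

```text
pics
scene 52.24026098399622 276.4819306867004 209.7953831709601 [1475.19192517 -149.82073618  685.65157722] [[ 0.17167975 -0.53255462  0.82880133]
 [ 0.98499006  0.07749981 -0.15423475]
 [ 0.01790648  0.84284005  0.53786616]] dict_keys(['img', 'depth', 'fov_y', 'cx', 'cy', 'origin', 'attitude'])
top 48.73363684521744 277.0399090579406 204.11439348457515 [ 303.25114417   11.62522147 1479.97644662] [[-0.03475903  0.97612981 -0.21438844]
 [-0.99938092 -0.03511692  0.00214023]
 [-0.00543952  0.21433011  0.97674614]] dict_keys(['img', 'depth', 'fov_y', 'cx', 'cy', 'origin', 'attitude'])
{'time_s': 0.1, 'joints': array([-6.82546826e+01,  3.02342698e+00,  8.03056015e+01,  1.41484413e-03,
        9.67504981e+01, -4.02646790e+00]), 'qd': array([-0.01836021, -0.04258472, -0.16199518, -0.02856665,  0.02790125,
        0.0160696 ]), 'effort': array([ 1.35514474e-03, -3.82581425e+01, -3.60984957e+01, -1.39557145e-06,
        4.82730393e-03, -3.21430673e-05]), 'position': array([ 228.20423342, -472.51561932,  230.57242889]), 'tcp_rot': array([[ 9.00531762e-01,  4.34789953e-01, -4.91451311e-04],
       [ 4.34790214e-01, -9.00530835e-01,  1.29831588e-03],
       [ 1.21927643e-04, -1.38285291e-03, -9.99999036e-01]]), 'force': array([-0.23323406, -0.05365232,  0.18625334]), 'ft_torque': array([ 0.0153119 , -0.02361933, -0.02778451]), 'gripper_force': 0.0, 'grip_width': 1.0019076428173315}
```

View pics/scene1.png

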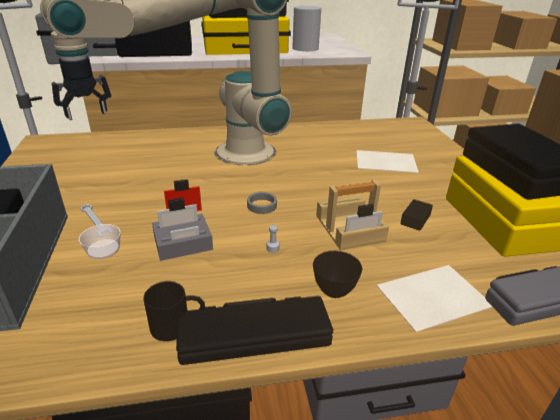

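View pics/top1.png

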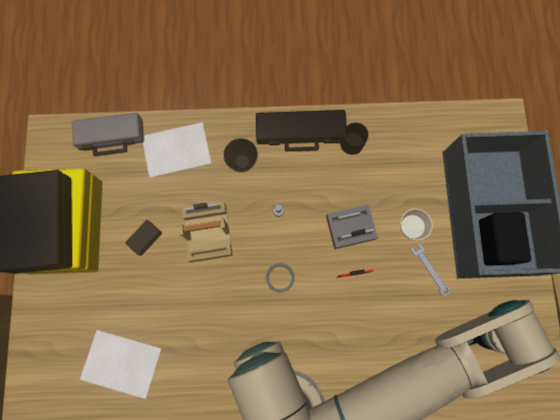

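The scene view shows the large tabbed filter in the stand's robot-side slot, at about (178,215) in scene and (358,233) in top. The red look-alike is behind it at top (355,272). In the top view the caddy is at (206,230), with its bar at (204,226) and the empty slot on the robot side at (209,252).

```bash
cat > h.py <<'E'
import numpy as np,cv2
def cloud(s,r0=0,r1=420,c0=0,c1=560):
    f=210/np.tan(np.radians(s["fov_y"])/2)
    v,u=np.mgrid[r0:r1,c0:c1]; d=s["depth"][r0:r1,c0:c1].astype(float)
    p=np.stack([(u-s["cx"])/f*d,-(v-s["cy"])/f*d,-d],-1)
    w=p@np.array(s["attitude"]).T+np.array(s["origin"])
    return w,(d>0),s["img"][r0:r1,c0:c1].astype(int)
def rect(P):
    c,wh,a=cv2.minAreaRect(P[:,:2].astype(np.float32)); 
    return np.round(c,1),np.round(wh,1),round(a,1)
E
python3 - <<'E'
from h import *
T=dict(np.load("top.npz"));S=dict(np.load("scene.npz"))
def rep(n,P): 
    if len(P)>3: print(n,len(P),rect(P),"med",np.round(np.median(P,0),1),"z",np.round(np.percentile(P[:,2],[2,98]),1))
w,ok,im=cloud(T,195,260,315,390)
z=w[...,2]; rep("stand top45",w[ok&(z>38)&(z<50)]); rep("tab>100",w[ok&(z>100)]); rep("filt 75-97",w[ok&(z>75)&(z<97)]); rep("small 55-70",w[ok&(z>54)&(z<72)])
w,ok,im=cloud(T,190,275,165,245); z=w[...,2]
rep("bar",w[ok&(z>128)]); rep("block 50",w[ok&(z>44)&(z<56)]);rep("tab",w[ok&(z>95)&(z<122)]); rep("all",w[ok&(z>20)])
w,ok,im=cloud(T,195,225,265,292); z=w[...,2]; rep("spigot",w[ok&(z>15)])
w,ok,im=cloud(T,255,300,260,300); z=w[...,2]; rep("tape",w[ok&(z>12)])
w,ok,im=cloud(T,262,282,330,380); z=w[...,2]; rep("red",w[ok&(z>15)])
w,ok,im=cloud(T,215,260,120,165); z=w[...,2]; rep("batt",w[ok&(z>25)])
w,ok,im=cloud(S,195,260,150,215); z=w[...,2]; rep("S stand45",w[ok&(z>40)&(z<49)&(w[...,0]>420)]);
d=im.max(-1)<60; rep("S tab",w[ok&d&(z>85)&(w[...,0]>400)])
w,ok,im=cloud(S,175,250,315,390); z=w[...,2]; d=im.max(-1)<60
rep("S bar",w[ok&(z>125)]); rep("S blk",w[ok&(z>46)&(z<53)]); rep("S tab",w[ok&d&(z>85)])
E
```

```text
stand top45 1187 (array([ 540.9, -225.6]), array([110.6, 136.8]), 11.2) med [ 542.2 -222.8   44.1] z [38.6 49.4]
tab>100 64 (array([ 509.5, -232.1]), array([12.1, 41. ]), 12.3) med [ 508.8 -231.5  114.1] z [102.4 120.4]
filt 75-97 44 (array([ 508.3, -231.5]), array([11.3, 98.3]), 8.8) med [ 505.3 -212.    88.3] z [76.4 94.5]
small 55-70 59 (array([ 540.9, -224.5]), array([69.4, 97.2]), 10.7) med [ 569.3 -214.8   63.5] z [55.2 70.3]
bar 314 (array([540.4, 232.5]), array([ 31.5, 134.4]), 6.9) med [539.7 233.2 137.1] z [129.7 142.1]
block 50 661 (array([540.7, 232.8]), array([171.7, 135.2]), 7.2) med [489.5 230.3  49.4] z [44.7 55.4]
tab 103 (array([569.2, 235.3]), array([ 90. , 132.5]), 7.0) med [602.7 239.8 113.1] z [ 96.5 121.3]
all 1480 (array([540.4, 233.1]), array([171.9, 136.5]), 6.9) med [539.9 232.6  51.4] z [ 23.2 140.5]
spigot 87 (array([600.8,   4.5]), array([29. , 26.9]), 88.4) med [597.8   3.3  27.2] z [16.3 74.5]
tape 251 (array([389.5,   5.9]), array([87.7, 87.6]), 43.5) med [389.4   5.8  24.3] z [15.7 31. ]
red 115 (array([ 391.7, -221.7]), array([ 12. , 100.4]), 6.8) med [ 389.8 -216.6   98.5] z [ 25.4 109.3]
batt 625 (array([528.4, 434.6]), array([ 61.8, 100.5]), 47.1) med [527.3 432.3  39.2] z [28.3 45. ]
S stand45 1031 (array([ 542.6, -225.8]), array([118.2, 135. ]), 10.8) med [ 558.  -228.5   46.1] z [40.5 48.6]
S tab 155 (array([ 516.8, -232.7]), array([10.9, 37.3]), 10.8) med [ 516.7 -232.5  104.9] z [ 90. 118.]
S bar 396 (array([543.7, 232. ]), array([ 33.8, 137.9]), 6.9) med [547.8 228.7 136.6] z [125.6 140.7]
S blk 565 (array([542.4, 231.7]), array([175.6, 136.5]), 7.4) med [600.5 232.5  50.5] z [46.3 52.8]
S tab 141 (array([615.1, 238.8]), array([11.1, 38. ]), 0.2) med [615.3 237.8 105.5] z [ 90.9 118.5]
```

Both views agree to about 1.5 mm with the given sizes:
- **Stand:** (541.5, -225.7), yaw 11°.
- **Filter tab:** (510, -232).
- **Caddy:** (541, 232.5), yaw 7°. The free slot is at about (473.5, 224).

I'll turn the tool first.

```bash
cat >> h.py <<'E'
def go(p,yaw_y):
    "shift in tool cm and tool turn to bring the TCP to p with tool y at yaw_y"
    from station import arm
    s=arm.state(); R=s["tcp_rot"]; y=np.degrees(np.arctan2(R[1,1],R[0,1]))
    print("t",round(s["time_s"],2),"pos",np.round(s["position"],1),"yaw",round(y,2),"F",np.round(s["force"],1),"w",round(s["grip_width"],3),"gf",round(s["gripper_force"],1))
    print("shift cm",np.round(R.T@(np.array(p)-s["position"])/10,2),"turn",round(-((yaw_y-y+180)%360-180),2),"tilt",np.round(R[:2,2],4))
E
python3 -m inch '[[[0,0,0],-9.4,0.6],[[0,0,0],-9.4,0.6],[[0,0,0],-9.4,0.6],[[0,0,0],-9.4,0.6],[[0,0,0],-9.4,0.6],[[0,0,0],-9.4,0.6],[[0,0,0],-9.4,0.6],[[0,0,0],-9.4,0.6]]'; python3 -c "
from h import go
go([510,-232,190],11)"
```

```text
time_s: 1.1
position: [228.2, -472.6, 230.8]
tcp_rot: [[-0.196, 0.981, -0.0], [0.981, 0.196, 0.001], [0.001, -0.0, -1.0]]
force: [0.1, 0.6, 0.5]
grip_width: 0.597
gripper_force: 0.0
t 1.1 pos [ 228.2 -472.6  230.8] yaw 11.28 F [0.1 0.6 0.5] w 0.597 gf 0.0
shift cm [18.08 32.34  4.09] turn 0.28 tilt [-0.0003  0.0009]
```

```bash
python3 -m inch '[[[2.58,4.62,0],0.28,0.6],[[2.58,4.62,0],0,0.6],[[2.58,4.62,0.8],0,0.6],[[2.58,4.62,0.8],0,0.6],[[2.58,4.62,0.8],0,0.6],[[2.58,4.62,0.8],0,0.6],[[2.6,4.62,0.9],0,0.6],[[0,0,0],0,0.6]]'
python3 - <<'E'
from h import *
from station import arm
go([510,-232,190],11)
s=arm.snapshot("wrist"); np.savez("wrist.npz",**s); cv2.imwrite("pics/w1.png",s["img"][:,:,::-1])
print(s["origin"],s["attitude"],s["fov_y"],s["cx"],s["cy"])
E
```

```text
time_s: 2.1
position: [513.7, -232.1, 188.4]
tcp_rot: [[-0.19, 0.982, -0.002], [0.982, 0.19, 0.002], [0.002, -0.002, -1.0]]
force: [-0.2, -0.8, 0.1]
grip_width: 0.601
gripper_force: 0.0
t 2.1 pos [ 513.7 -232.1  188.4] yaw 10.96 F [-0.2 -0.8  0.1] w 0.601 gf 0.0
shift cm [ 0.08 -0.37 -0.16] turn -0.04 tilt [-0.0024  0.0019]
[ 500.50739275 -160.5856435   331.71823955] [[ 0.9816763  -0.18290315 -0.05346095]
 [ 0.1905468   0.93942936  0.28489365]
 [-0.00188516 -0.28986016  0.95706715]] 65.70646984690485 280.6402358049467 207.5192418538617
```

View pics/w1.png

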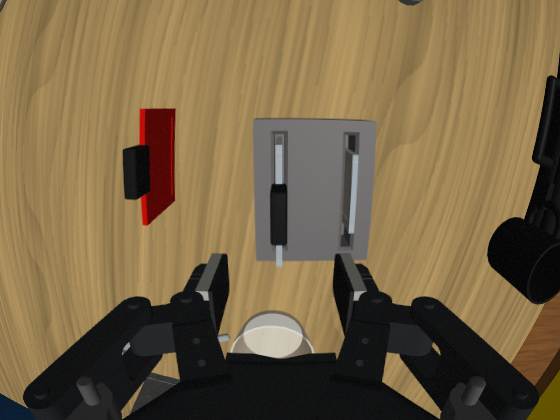

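The wrist view shows the black tab at about (279,213), its top spanning rows 183–245. It is centred between the fingers at column 281, with the small filter in the right-hand slot. I'll measure the tab from here.

```bash
cat >> h.py <<'E'
def fish(s,r0,r1,c0,c1):
    f=210/np.tan(np.radians(s["fov_y"])/2)
    v,u=np.mgrid[r0:r1,c0:c1]; d=s["depth"][r0:r1,c0:c1].astype(float)
    x=u-s["cx"];y=v-s["cy"]; r=np.hypot(x,y)+1e-9; t=r/f
    p=np.stack([x/r*np.tan(t)*d,-y/r*np.tan(t)*d,-d],-1)
    return p@np.array(s["attitude"]).T+np.array(s["origin"]),d>0,s["img"][r0:r1,c0:c1].astype(int)
E
python3 - <<'E'
from h import *
s=dict(np.load("wrist.npz"))
w,ok,im=fish(s,110,265,245,380); z=w[...,2]
for n,m in [("tabtop",ok&(z>108)&(z<122)),("stand",ok&(z>40)&(z<49)),("frame",ok&(z>80)&(z<95)),("all",ok&(z>15))]:
    P=w[m]; print(n,len(P),rect(P),np.round(np.median(P,0),1))
go([510,-232,82],11)
E
```

```text
tabtop 913 (array([ 512.2, -233.1]), array([11.4, 39.6]), 11.2) [ 512.1 -231.4  116.3]
stand 13796 (array([ 544.1, -226.5]), array([110.9, 135.6]), 11.0) [ 542.7 -218.1   45.4]
frame 391 (array([ 511.4, -233. ]), array([11.4, 98.5]), 7.7) [ 507.3 -207.6   90.5]
all 16565 (array([ 544.1, -226.5]), array([110.9, 135.6]), 11.0) [ 541.4 -218.7   45.5]
t 2.15 pos [ 512.8 -233.6  189.1] yaw 10.85 F [-0.7 -0.1  0.1] w 0.602 gf 0.0
shift cm [ 0.2  -0.22 10.71] turn -0.15 tilt [-0.0021  0.0008]
```

```bash
python3 -m inch '[[[0.1,-0.15,2],-0.15,0.5],[[0,0,2.5],0,0.5],[[0,0,2.5],0,0.5],[[0,0,2],0,0.5],[[0,0,1.2],0,0.5],[[0,0,0.5],0,0.5],[[0,0,0],0,0.5]]' 40; python3 -c "
from h import go
go([511.3,-232.6,82],11)"
```

```text
time_s: 3.02
position: [510.7, -234.6, 83.7]
tcp_rot: [[-0.188, 0.982, 0.0], [0.982, 0.188, -0.0], [-0.0, 0.0, -1.0]]
force: [0.4, 0.1, -0.2]
grip_width: 0.5
gripper_force: 0.0
t 3.02 pos [ 510.7 -234.6   83.7] yaw 10.82 F [ 0.4  0.1 -0.2] w 0.5 gf 0.0
shift cm [0.18 0.1  0.17] turn -0.18 tilt [ 0.0004 -0.0004]
```

```bash
python3 -m inch '[[[0.18,0.07,0.1],-0.2,0.4],[[0,0,0],0,0.25],[[0,0,0],0,0],[[0,0,0],0,0],[[0,0,0],0,0],[[0,0,0],0,0]]' 40; python3 -c "
from h import go
go([511.3,-232.6,200],11)"
```

```text
time_s: 3.78
position: [511.4, -232.4, 82.8]
tcp_rot: [[-0.192, 0.981, 0.001], [0.981, 0.192, -0.0], [-0.001, 0.001, -1.0]]
force: [0.7, 0.4, 3.7]
grip_width: 0.134
gripper_force: 40.3
t 3.77 pos [ 511.4 -232.4   82.8] yaw 11.05 F [0.7 0.4 3.7] w 0.134 gf 40.3
shift cm [ -0.02  -0.   -11.72] turn 0.05 tilt [ 0.0009 -0.0004]
```

The tab is gripped (11.4 mm wide, 40 N). Lifting straight up, gently at first.

```bash
python3 -m inch '[[[0,0,-0.7],0,0],[[0,0,-1.5],0,0],[[0,0,-1.5],0,0],[[0,0,-2],0,0],[[0,0,-2.5],0,0],[[0,0,-2.5],0,0],[[0,0,-1.3],0,0],[[0,0,0],0,0]]'
python3 - <<'E'
from h import *
from station import arm
s=arm.snapshot("wrist"); cv2.imwrite("pics/w2.png",s["img"][:,:,::-1])
go([473.5,224.2,195],7)
w,ok,im=fish(s,110,330,220,330); z=w[...,2]; st=arm.state()
R=st["tcp_rot"]; t=(w-st["position"])@R
m=ok&(z>85)&(abs(t[...,1])<25)&(abs(t[...,0])<62)
for a,b in [(-60,-35),(-35,-20),(-8,5),(20,80)]:
    q=t[m&(t[...,2]>a)&(t[...,2]<b)]
    if len(q): print(a,b,len(q),"x",np.round(np.percentile(q[:,0],[1,50,99]),1),"y",np.round(np.percentile(q[:,1],[1,50,99]),1))
E
```

```text
time_s: 4.78
position: [511.4, -232.5, 203.5]
tcp_rot: [[-0.191, 0.982, 0.002], [0.982, 0.191, -0.001], [-0.001, 0.002, -1.0]]
force: [0.6, 0.1, -0.9]
grip_width: 0.136
gripper_force: 39.7
t 4.83 pos [ 511.  -232.3  202.1] yaw 11.04 F [ 0.3  0.2 -2.1] w 0.138 gf 39.7
shift cm [45.53  5.06  0.71] turn 4.04 tilt [-0.0001 -0.0001]
-60 -35 3578 x [-12.2   9.9  16.5] y [-20.6  -1.1  17.1]
-35 -20 2601 x [-13.8   9.   18.5] y [-18.    0.8  19.3]
-8 5 157 x [ 8.6 33.2 48.5] y [-11.4   0.4  12.6]
20 80 92 x [47.8 48.  48.6] y [-1.6  1.   3.3]
```

View pics/w2.png

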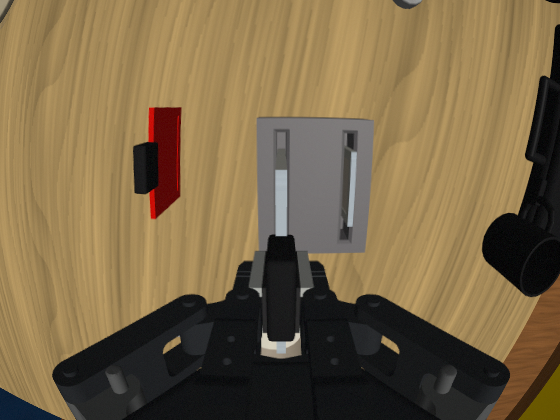

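The filter hangs straight in the grip (pane edge at column 281, row 170). The stand and small filter are undisturbed, and the red one hasn't been touched. Now carrying it across.

```bash
python3 -m inch '[[[2.5,0.3,0],0.5,0],[[4.5,0.6,0],0.5,0],[[5.5,0.6,0],0.5,0],[[6,0.6,0],0.5,0],[[6,0.5,0],0.5,0],[[5.5,0.4,0],0.5,0],[[4.5,0.3,0],0.5,0],[[4,0,0],0.5,0]]'; python3 -c "
from h import go
go([473.5,224.2,195],7)"
```

```text
time_s: 5.82
position: [481.0, 154.8, 200.8]
tcp_rot: [[-0.123, 0.992, -0.002], [0.992, 0.123, -0.001], [-0.0, -0.002, -1.0]]
force: [0.6, 0.4, -1.2]
grip_width: 0.14
gripper_force: 39.6
t 5.83 pos [481.  154.8 200.8] yaw 7.07 F [ 0.6  0.4 -1.2] w 0.14 gf 39.6
shift cm [6.98 0.12 0.58] turn 0.07 tilt [-0.0022 -0.0006]
```

```bash
python3 -m inch '[[[3,0.06,0],0,0],[[2,0.06,0],0,0],[[1.3,0,0],0,0],[[0.6,0,0],0,0],[[0,0,0],0,0],[[0,0,0],0,0]]'
python3 - <<'E'
from h import *
from station import arm
s=arm.snapshot("wrist"); cv2.imwrite("pics/w3.png",s["img"][:,:,::-1]); np.savez("w3.npz",**s)
go([473.5,224.2,195],7)
st=arm.state(); R=st["tcp_rot"]
w,ok,im=fish(s,0,420,0,560); z=w[...,2]; X=w[...,0];Y=w[...,1]
box=ok&(X>420)&(X<660)&(Y>130)&(Y<340)
for n,m in [("bar",box&(z>132)&(z<142)&(X>515)),("blk50",box&(z>47)&(z<53)),("slotfloor",box&(z>5)&(z<16)&(X<500)&(X>450)),("deep",box&(z<40)&(z>3)&(X<500)&(X>450))]:
    P=w[m]; 
    if len(P)>4: print(n,len(P),rect(P),np.round(np.median(P,0),1))
E
```

```text
time_s: 6.58
position: [474.8, 221.2, 202.2]
tcp_rot: [[-0.122, 0.993, 0.0], [0.993, 0.122, -0.0], [-0.0, 0.0, -1.0]]
force: [-0.3, -0.2, -0.8]
grip_width: 0.13
gripper_force: 39.6
t 6.62 pos [474.8 221.2 202.3] yaw 6.99 F [-0.8  0.  -1.6] w 0.134 gf 39.6
shift cm [ 0.31 -0.09  0.73] turn -0.01 tilt [ 0.0001 -0.0002]
bar 4628 (array([543. , 232.1]), array([ 32.2, 133.7]), 7.1) [541.1 243.3 138.2]
blk50 5621 (array([543.5, 231.8]), array([170.8, 135.4]), 6.7) [488.9 241.8  50.3]
slotfloor 813 (array([482.6, 242.8]), array([ 34.8, 102.2]), 0.2) [494.7 264.7   9.7]
deep 849 (array([487. , 241.3]), array([ 38.9, 101.5]), 7.6) [494.4 264.4   9.7]
```

View pics/w3.png

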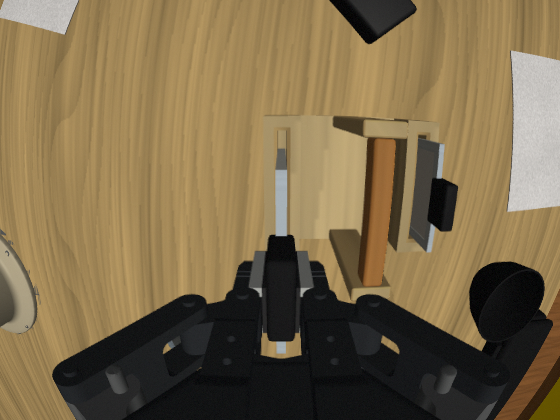

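The filter (column 281) lines up with the empty slot (column 282, rows 130–165) to within about 1 mm. The bar runs along columns 362–395. Descending to just above the mouth with a 3.5 mm shift along the slot.

```bash
python3 -m inch '[[[0.2,0.05,1.2],0,0],[[0.15,0,2],0,0],[[0,0,2],0,0],[[0,0,1.4],0,0],[[0,0,0.7],0,0],[[0,0,0],0,0],[[0,0,0],0,0]]'
python3 - <<'E'
from h import *
from station import arm
s=arm.snapshot("wrist"); cv2.imwrite("pics/w4.png",cv2.resize(s["img"][90:330,200:440,::-1],(720,720))[:600])
go([475,224.6,82.8],7)
E
```

```text
time_s: 7.5
position: [475.1, 225.4, 130.1]
tcp_rot: [[-0.123, 0.992, 0.001], [0.992, 0.123, 0.0], [0.0, 0.001, -1.0]]
force: [-0.3, 0.0, -0.3]
grip_width: 0.132
gripper_force: 39.6
t 7.55 pos [475.1 225.5 130.1] yaw 7.04 F [-0.5  0.3 -0.9] w 0.132 gf 39.6
shift cm [-0.08 -0.03  4.73] turn 0.04 tilt [0.0015 0.0005]
```

View pics/w4.png

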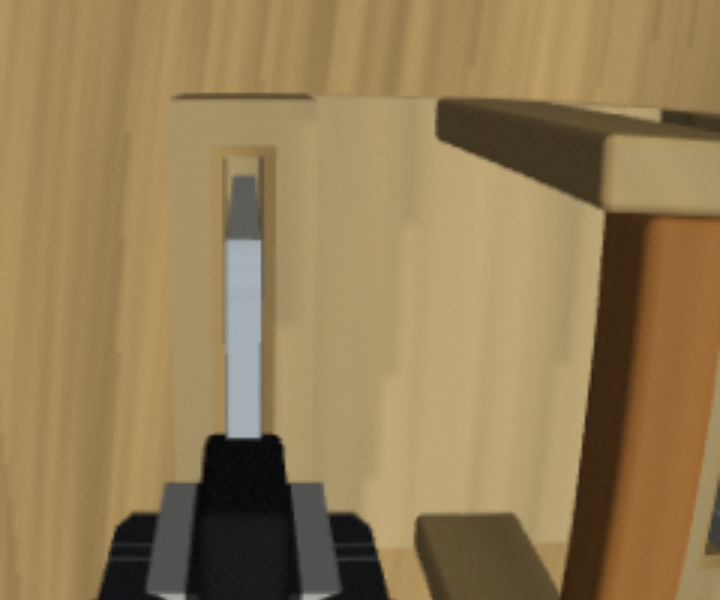

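The crop shows the blade bottom (columns 232–257) centred in the slot (columns 222–262), about 4 mm short of the slot's far end, as it should be. Inserting slowly.

```bash
python3 -m inch '[[[0,0,0.6],0,0],[[0,0,0.7],0,0],[[0,0,0.7],0,0],[[0,0,0.7],0,0],[[0,0,0.6],0,0],[[0,0,0.5],0,0],[[0,0,0.3],0,0],[[0,0,0],0,0]]' ; python3 -c "
from h import go
go([475,224.6,82.8],7)"
```

```text
time_s: 8.55
position: [474.6, 225.3, 88.1]
tcp_rot: [[-0.123, 0.992, -0.0], [0.992, 0.123, -0.0], [-0.0, -0.0, -1.0]]
force: [-0.5, -0.6, -0.8]
grip_width: 0.132
gripper_force: 39.6
t 8.55 pos [474.6 225.3  88.1] yaw 7.04 F [-0.5 -0.6 -0.8] w 0.132 gf 39.6
shift cm [-0.07  0.03  0.53] turn 0.04 tilt [-0.0002 -0.0002]
```

```bash
python3 -m inch '[[[0,0,0.25],0,0],[[0,0,0.2],0,0],[[0,0,0.1],0,0],[[0,0,0],0,0],[[0,0,0],0,0]]' ; python3 -c "
from h import go
go([475,224.6,82.8],7)"
```

```text
time_s: 9.18
position: [474.7, 225.3, 82.8]
tcp_rot: [[-0.123, 0.992, 0.0], [0.992, 0.123, 0.0], [-0.0, 0.0, -1.0]]
force: [-0.2, 0.0, -1.2]
grip_width: 0.134
gripper_force: 39.7
t 9.18 pos [474.7 225.3  82.8] yaw 7.04 F [-0.2  0.  -1.2] w 0.134 gf 39.7
shift cm [-0.08  0.02  0.  ] turn 0.04 tilt [0.0002 0.    ]
```

```bash
python3 -m inch '[[[0,0,0.1],0,0],[[0,0,0.1],0,0],[[0,0,0],0,0],[[0,0,0],0,0]]' ; python3 -c "
from h import go
go([475,224.6,82.8],7)"
```

```text
time_s: 9.68
position: [475.1, 225.4, 82.8]
tcp_rot: [[-0.123, 0.992, 0.001], [0.992, 0.123, 0.0], [0.0, 0.001, -1.0]]
force: [-5.5, -2.3, 10.9]
grip_width: 0.132
gripper_force: 41.6
t 9.68 pos [475.1 225.4  82.8] yaw 7.04 F [-5.5 -2.3 10.9] w 0.132 gf 41.6
shift cm [-0.08 -0.02 -0.  ] turn 0.04 tilt [0.0013 0.0003]
```

Floor contact (11 N) comes at exactly the expected height, so the filter is home. Releasing and checking.

```bash
python3 -m inch '[[[0,0,0],0,0.25],[[0,0,0],0,0.4],[[0,0,0],0,0.45],[[0,0,0],0,0.45],[[0,0,0],0,0.45]]'; python3 -m inch '[[[0,0,-1],0,0.45],[[0,0,-2],0,0.45],[[0,0,-2.5],0,0.45],[[0,0,-2.5],0,0.45],[[0,0,-2],0,0.45],[[0,0,-1],0,0.45],[[0,0,0],0,0.45],[[0,0,0],0,0.45]]'
python3 - <<'E'
from h import *
from station import arm
s=arm.snapshot("wrist"); cv2.imwrite("pics/w5.png",s["img"][:,:,::-1])
go([542.5,232.3,190],7)
w,ok,im=fish(s,0,420,0,560); z=w[...,2]; X=w[...,0];Y=w[...,1]
box=ok&(X>420)&(X<660)&(Y>130)&(Y<340)
for n,m in [("bar",box&(z>132)&(z<142)&(X>515)),("blk50",box&(z>47)&(z<53)),("tabtop",box&(z>108)&(z<121)&(X<500)),("edge",box&(z>80)&(z<96)&(X<500))]:
    P=w[m]; 
    if len(P)>4: print(n,len(P),rect(P),np.round(np.median(P,0),1))
E
```

```text
time_s: 10.3
position: [474.7, 225.3, 80.7]
tcp_rot: [[-0.123, 0.992, -0.0], [0.992, 0.123, -0.0], [-0.0, -0.0, -1.0]]
force: [-0.0, 0.0, -0.1]
grip_width: 0.45
gripper_force: 0.0
time_s: 11.3
position: [474.3, 225.2, 189.8]
tcp_rot: [[-0.123, 0.992, -0.001], [0.992, 0.123, -0.001], [-0.0, -0.002, -1.0]]
force: [-1.4, -0.1, 0.1]
grip_width: 0.449
gripper_force: 0.0
t 11.35 pos [474.3 225.1 189.7] yaw 7.04 F [ 1.  -0.6  0.1] w 0.449 gf 0.0
shift cm [-0.12  6.86 -0.04] turn 0.04 tilt [-0.0017 -0.0008]
bar 4559 (array([542.4, 236.2]), array([ 32. , 126.1]), 7.1) [540.6 251.5 138.2]
blk50 6179 (array([544. , 231.7]), array([171.7, 135.2]), 7.1) [488.7 241.   50.3]
tabtop 938 (array([476.7, 224.7]), array([11.9, 39.6]), 6.9) [476.3 226.3 116.3]
edge 437 (array([477.4, 224.7]), array([10.8, 99.1]), 9.6) [473.4 250.8  90.5]
```

View pics/w5.png

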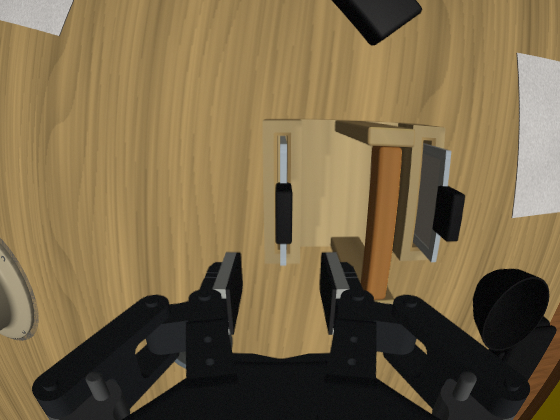

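The filter stands upright in the slot: the tab top is at (284,213) px, height 116.3 mm, and 1.3 mm off-centre along the slot. Moving over the bar.

```bash
python3 -m inch '[[[0,1.2,0],0,0.5],[[-0.1,2.2,0],0,0.5],[[0,2.2,0],0,0.5],[[0,1.2,0],0,0.5],[[0,0,0],0,0.5],[[0,0,0],0,0.5]]'
python3 - <<'E'
from h import *
from station import arm
s=arm.snapshot("wrist")
go([542.3,232,108],7)
w,ok,im=fish(s,0,420,0,560); z=w[...,2]; X=w[...,0];Y=w[...,1]
st=arm.state(); t=(w-st["position"])@st["tcp_rot"]
m=ok&(z>134)&(z<142)&(abs(t[...,1])<20)&(t[...,0]>15)&(t[...,0]<50)
print("bar in tool y",np.round(np.percentile(t[m][:,1],[1,50,99]),1))
E
```

```text
time_s: 12.1
position: [542.1, 232.6, 190.4]
tcp_rot: [[-0.123, 0.992, -0.001], [0.992, 0.123, -0.0], [-0.0, -0.001, -1.0]]
force: [-0.0, 0.3, 0.3]
grip_width: 0.502
gripper_force: 0.0
t 12.15 pos [542.1 232.6 190.6] yaw 7.05 F [0.2 1.1 0.5] w 0.495 gf 0.0
shift cm [-0.06  0.02  8.26] turn 0.05 tilt [-0.0003 -0.0002]
bar in tool y [-6.7  1.3  8.9]
```

```bash
python3 -m inch '[[[-0.06,0.06,1.2],0,0.5],[[0,0,2],0,0.5],[[0,0,2],0,0.5],[[0,0,1.7],0,0.5],[[0,0,1],0,0.5],[[0,0,0.3],0,0.5],[[0,0,0],0,0.5],[[0,0,0],0,0.5]]'; python3 -c "
from h import go
go([542.3,232,108],7)"
```

```text
time_s: 13.15
position: [543.4, 232.3, 109.6]
tcp_rot: [[-0.123, 0.992, 0.001], [0.992, 0.123, 0.0], [0.0, 0.001, -1.0]]
force: [-0.4, 0.3, 0.7]
grip_width: 0.5
gripper_force: 0.0
t 13.15 pos [543.4 232.3 109.6] yaw 7.04 F [-0.4  0.3  0.7] w 0.5 gf 0.0
shift cm [-0.01 -0.11  0.16] turn 0.04 tilt [0.0014 0.0004]
```

```bash
python3 -m inch '[[[0,0,0],0,0.35],[[0,0,0],0,0.25],[[0,0,0],0,0.2],[[0,0,0],0,0.1],[[0,0,0],0,0],[[0,0,0],0,0],[[0,0,0],0,0],[[0,0,0],0,0]]' 90; python3 -c "
from h import go
go([542.3,232,208],7)"
```

```text
time_s: 14.15
position: [543.0, 232.1, 109.1]
tcp_rot: [[-0.123, 0.992, 0.0], [0.992, 0.123, 0.0], [-0.0, 0.0, -1.0]]
force: [-1.7, -0.9, 4.7]
grip_width: 0.171
gripper_force: 88.8
t 14.15 pos [543.  232.1 109.1] yaw 7.04 F [-1.7 -0.9  4.7] w 0.171 gf 88.8
shift cm [-0.   -0.07 -9.89] turn 0.04 tilt [0.0003 0.    ]
```

The bar is gripped at 89 N. Lifting slowly.

```bash
python3 -m inch '[[[0,0,-0.2],0,0],[[0,0,-0.4],0,0],[[0,0,-0.6],0,0],[[0,0,-0.8],0,0],[[0,0,-0.8],0,0],[[0,0,-0.6],0,0],[[0,0,-0.3],0,0],[[0,0,0],0,0]]'; python3 -c "
from h import go
go([543,232,209],7)"
```

```text
time_s: 15.15
position: [543.0, 232.1, 146.0]
tcp_rot: [[-0.123, 0.992, 0.0], [0.992, 0.123, 0.0], [-0.0, 0.0, -1.0]]
force: [0.8, 0.6, -8.7]
grip_width: 0.17
gripper_force: 87.9
t 15.15 pos [543.  232.1 146. ] yaw 7.04 F [ 0.8  0.6 -8.7] w 0.17 gf 87.9
shift cm [-0.01 -0.   -6.3 ] turn 0.04 tilt [0.0004 0.    ]
```

```bash
python3 -m inch '[[[0,0,-0.4],0,0],[[0,0,-0.9],0,0],[[0,0,-1.2],0,0],[[0,0,-1.3],0,0],[[0,0,-1.1],0,0],[[0,0,-0.8],0,0],[[0,0,-0.5],0,0],[[0,0,-0.1],0,0]]'; python3 -m inch '[[[0,0,0],0,0],[[0,0,0],0,0],[[0,0,0],0,0],[[0,0,0],0,0],[[0,0,0],0,0],[[0,0,0],0,0],[[0,0,0],0,0],[[0,0,0],0,0]]'
python3 - <<'E'
from h import *
from station import arm
s=arm.snapshot("scene"); cv2.imwrite("pics/s2.png",cv2.resize(s["img"][120:300,120:440,::-1],(800,450)))
w,ok,im=cloud(s,110,260,300,410); z=w[...,2]
go([543,232,209],7)
b=ok&(z>144)&(z<156)&(w[...,0]>400)&(w[...,1]>130)&(w[...,1]<330); P=w[b]; A=np.c_[P[:,:2]-P[:,:2].mean(0),np.ones(len(P))]
print("block tops",len(P),rect(P),np.round(np.linalg.lstsq(A,P[:,2],rcond=None)[0],3))
E
```

```text
time_s: 16.15
position: [543.0, 232.1, 209.0]
tcp_rot: [[-0.123, 0.992, 0.0], [0.992, 0.123, -0.0], [-0.0, 0.0, -1.0]]
force: [0.3, -0.2, -7.0]
grip_width: 0.173
gripper_force: 88.0
time_s: 17.15
position: [543.0, 232.1, 208.8]
tcp_rot: [[-0.123, 0.992, 0.0], [0.992, 0.123, -0.0], [-0.0, 0.0, -1.0]]
force: [0.1, -0.7, -8.3]
grip_width: 0.173
gripper_force: 88.0
t 17.2 pos [543.  232.1 208.8] yaw 7.04 F [-0.4  0.2 -7.2] w 0.171 gf 88.0
shift cm [-0.02  0.   -0.02] turn 0.04 tilt [ 0.     -0.0001]
block tops 698 (array([542.7, 231.6]), array([175.4, 136.9]), 6.5) [-4.0000e-03  4.0000e-03  1.5008e+02]
```

View pics/s2.png

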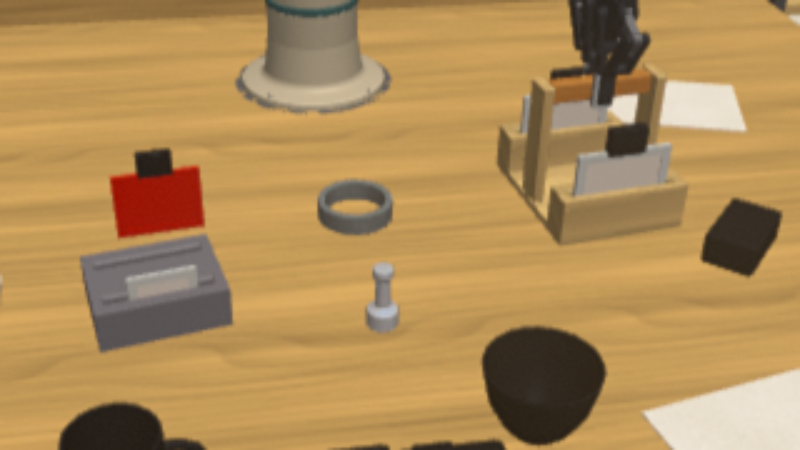

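The crop shows the caddy at (590,150), held level (slope 0.004). Its block tops are at 150 mm, so the underside is at 100 mm. Both filters are in it, the small filter is still in the stand at (163,283), and the bystanders are undisturbed. Handing in.

```bash
python3 -c "
from station import arm
print(arm.job_done())"
```

```text
the job is handed in; nothing more can be done
None
```

The job is handed in: the large filter is home in the caddy and released, and the arm is holding the caddy level and still with both filters in it, underside about 100 mm above the table, after about 17 s; no verdict was returned.

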